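Stack the blue-wheel carrier on its base frame

TASK

Lift the stacking carrier of blue wheels by its black handle and set it on the base frame that also holds blue wheels, so that its four corner posts stand fully home in that base's four corner cups. Lower it in rather than dropping it, let go, and leave both base frames standing where they are.

Things in the scene. Friction and masses are not known exactly. Their poses are not given: they have to be found in the camera images.
- carrier_grip (a point): Centre of the black handle of the loose grey carrier (0.75 kg, two blue wheels; 166 x by 136 y mm). Handle: bar along y, 24 wide (x), 20 tall, 76 long, on a hoop across the frame; wheel tops 49 mm below it, nothing above. Four round corner posts, 16 mm diameter, at x +-75, y +-60 mm; their feet end 132 mm below this point. z up; a half turn about z makes no difference.
- base_blue: Loose base frame with two BLUE wheels, no handle (2.2 kg, 204 x by 174 y mm). Origin: centre of underside, z up. Flared round cups, open upwards, on its corner posts at x +-75, y +-60 mm: floor at height 70 mm, bore 30 mm diameter up to 78, flaring to 48 at the rim at 96. With the carrier home its handle centre is 202 mm above this origin. A half turn about z makes no difference.
- base_orange: The same base frame with two ORANGE wheels: the wrong one. Origin: centre of its underside; sizes and axes as base_blue.

How it is judged:
By the outcome, as a careful person would: the job done as asked, in the order asked, and still so for the second after the job is handed in, with the robot touching nothing.
It also fails if it takes over 42 s, if anything falls off the work surface, if the arm or the gripper's body presses on something with over 40 N, if the wrist force passes 120 N, or if a joint passes its speed limit or range.

ROBOT

A 6-joint arm with a two-finger parallel gripper is mounted at the origin on the work surface. World frame = base frame: x ahead of the robot, y to its left, z up, the work surface at z = 0. Lengths are in m, angles in degrees, forces in N, time in s.
With the tool pointing down it reaches from about 0.35 to 0.875 m from the base axis. Payload 4.2 kg.
Tool frame: the origin (TCP) lies midway between the tips of the shut fingers; the grasp point (between the pads) lies 19 mm behind it; y points along the fingers, z is the direction in which the jaws open and shut, and the axes are right-handed (so a half turn about y gives the same grasp; the last joint's range is limited). The gripper opens to 87 mm and grips with 3 to 60 N. Pads are 19 mm wide; open, the fingers measure 117 mm over their backs; the gripper's body (75 mm by 190 mm) begins 51 mm behind the grasp point.
Start: joints at [80.764, 22.042, 0.453, 0, -68.411, -14.817], TCP at [0.255, 0.571, 0.186] pointing down, gripper open.
Joint ranges: [-179.83, 179.83], [-69.29, 118.12], [-61.27, 80.66], [-181.25, 117.63], [-171.15, -9.14], [-177.46, 177.46]. Speed limits (degrees/s): [159.86, 159.86, 180, 180, 180, 180].

INTERFACE

Orientations are given as [roll, pitch, yaw] about the fixed x, y, z axes, in that order (R = Rz(yaw) Ry(pitch) Rx(roll)).
In Python, from workcell import env gives the robot as it stands. The module is installed in compiled form; this text tells all that it offers. Calls block until the motion is done:
- env.goto(position, orientation): joint-space move of the TCP to a pose.
- env.move_straight(position, rotation=None, rate=0.15, force_limit=None): straight line of the TCP; rotation=None keeps the orientation; rate is the mean speed in m/s. With force_limit (N) it stops when the force on the tool has changed by that much, and returns True; else False.
- env.set_joints(angles): joint-space move.
- env.gripper_to(opening, grasp_force=None): opening from 0.0 (shut) to 1.0 (fully open); grasp_force is the grip in N (None keeps the last); returns when the fingers have stopped.
- env.dwell(seconds).
- env.inverse_kinematics(position, orientation): joint angles nearest the present ones, or None.
- env.read_state(): the state.
- env.grab_frame(name): name is "side" or "top" or "wrist"; returns a dict with "image" (400x640x3 uint8, blue, green, red), "fx", "fy", "cx", "cy" (pixels), "position" and "orientation" of the camera in the world. Camera axes: x right, y up, looking along -z (the intrinsics and any distortion apply to the point x, -y, -z); pixel columns grow to the right and rows downward; lengths in m; the calibration is good to about 2 mm. The wrist camera is an equidistant fisheye: a pixel r from the principal point sees the ray r / f radians off the axis. A picture is of the moment at which its call begins. There is no depth.
A pose or a line that the arm cannot do raises env.Unreachable and nothing moves.
- env.close_job(): hands the job in, once; it reports no verdict.
Trained networks look in a picture, given as the dict that the camera call returned (one of the last four; its "shot" number tells which), for a name from the list of things; names that differ only in an ending like _2 or _b are one class to them, and where a whole thing is asked for, a point or a joint stands for the part that bears it (a point fixed in the world has none). Each returns a list of dicts, best first, with "score" (0 to 1); they miss things now and then, are a little off and sometimes report something else, mostly with a low value. They report only what shows in the picture. A call takes as long as a camera call.
- env.search_frame(picture, thing): "xyz" ([x, y, z] in m, in world coordinates, good to about 4 mm: the middle of the surface that is visible of it).
- env.trace(picture, thing): "mask" (400x640 bool, what is visible of it).
The state is a dict: "clock": time; "joint_positions": joint angles; "qvel": joint speeds; "joint_torque": joint torques, N m; "position": TCP position; "tool_rot": TCP orientation; "force": force on the tool from outside, world axes, zero at the start; "wrist_torque": the same for the moment, N m; "opening": opening from 0.0 (shut) to 1.0 (fully open).
Only numpy, scipy, OpenCV 4.12 (cv2) and the standard library are available. Lean on these libraries where they do the work, as an engineer would, in place of code of your own. Each camera call takes 0.05 s, during which the arm holds its last target. There are 200 camera calls.

## Working session

There is one attempt and no reset: what is moved stays moved. The work goes in short steps, each a Python script; the robot and the scene stay as the last script left them, time stands still between calls to the robot, and variables do not carry over. Pictures are saved under pics/ and viewed, about 8 in all and at most 12, crops included, and the job is handed in when it is done.

```bash
mkdir -p pics
python3 - <<'E'
from workcell import env
import cv2,numpy as np
s=env.read_state();print(s['clock'],s['position'],s['tool_rot'],s['opening'])
ims=[]
for n in ['top','side']:
    p=env.grab_frame(n);ims.append(p['image'])
    print(n,{k:np.round(v,4).tolist() for k,v in p.items() if k not in('image','shot')})
    for t in ['carrier_grip','base_blue','base_orange']:
        print(t,[(np.round(d['xyz'],4).tolist(),round(d['score'],2)) for d in env.search_frame(p,t)])
cv2.imwrite('pics/a.png',ims[0]);cv2.imwrite('pics/b.png',ims[1])
print(env.read_state()['clock'])
E
```

```text
0.0 [0.25444955 0.57011861 0.18497566] [-8.98766731e+01  6.01372336e-03  1.55938192e+02] 1.0020126939791878
top {'fx': 519.2035, 'fy': 519.2035, 'cx': 316.2142, 'cy': 195.0577, 'position': [0.2767, -0.0154, 1.3212], 'orientation': [12.3552, 0.3024, -91.4426]}
carrier_grip [([0.5791, -0.3079, 0.0614], 0.65)]
base_blue [([0.5115, -0.0049, 0.0424], 0.88)]
base_orange [([0.5535, 0.3157, 0.0424], 0.78)]
side {'fx': 457.1466, 'fy': 457.1466, 'cx': 314.6918, 'cy': 202.0954, 'position': [-0.0135, -0.6281, 0.8177], 'orientation': [48.8526, 0.0332, -41.7137]}
carrier_grip [([0.574, -0.3275, 0.0596], 0.85)]
base_blue [([0.5073, -0.0141, 0.0417], 0.68)]
base_orange [([0.5485, 0.2959, 0.0428], 0.69)]
0.4
```

View pics/a.png

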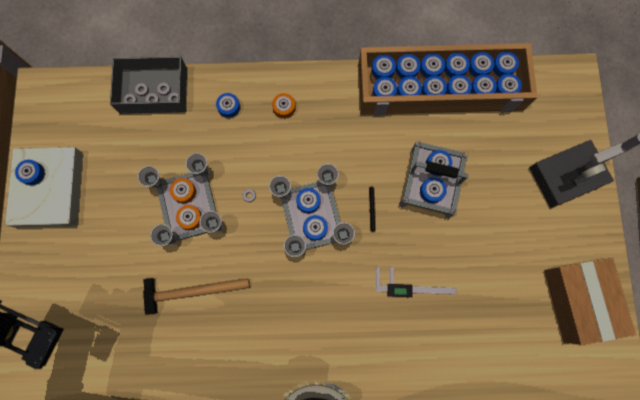

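View pics/b.png

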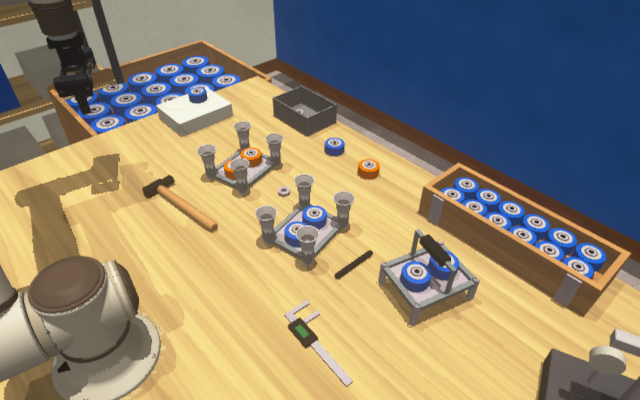

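The top view shows the carrier with its black handle at about (442,170), base_blue at about (312,211) with cup rims near (281,187), (328,175), (343,234) and (295,246), and base_orange at about (185,205). The side view agrees. Next I'll turn these pixels into poses and move above the base for a close look.

```bash
cat > h.py <<'E'
from workcell import env
import cv2,numpy as np
from scipy.spatial.transform import Rotation as Ro
from scipy.optimize import least_squares
def ray(p,uv,fish=False):
    a=(np.atleast_2d(uv).astype(float)-[p['cx'],p['cy']])/[p['fx'],p['fy']]
    if fish:
        r=np.linalg.norm(a,axis=1,keepdims=True)+1e-12
        d=np.hstack([a/r*np.sin(r),np.cos(r)])
    else: d=np.hstack([a,np.ones((len(a),1))])
    return (d*[1,-1,-1])@Ro.from_euler('xyz',p['orientation'],degrees=True).as_matrix().T
def back(p,uv,z,fish=False):
    d=ray(p,uv,fish);c=np.array(p['position']);return c+d*((z-c[2])/d[:,2:])
def proj(p,X,fish=False):
    q=(np.atleast_2d(X)-p['position'])@Ro.from_euler('xyz',p['orientation'],degrees=True).as_matrix()*[1,-1,-1]
    r=np.linalg.norm(q[:,:2],axis=1,keepdims=True)+1e-12
    a=q[:,:2]/r*np.arctan2(r,q[:,2:]) if fish else q[:,:2]/q[:,2:]
    return a*[p['fx'],p['fy']]+[p['cx'],p['cy']]
C=np.array([[75,60],[75,-60],[-75,-60],[-75,60]])/1000
def fit(W):  # W: 4 world points, ordered like C -> x,y,yaw deg, residual
    W=np.array(W)[:,:2];m=W.mean(0);A=C@[1,1j];B=(W-m)@[1,1j]
    y=np.angle(np.vdot(A,B));return m,np.degrees(y),np.abs(B-A*np.exp(1j*y))*1000
E
python3 - <<'E'
from h import *
p=env.grab_frame('top')
B=back(p,[(281,187),(328,175),(343,234),(295,246)],.096)
print(B.round(3));print(fit(B))
m=env.trace(p,'carrier_grip')[0]['mask']
dark=(m&(p['image'].max(2)<50)).astype(np.uint8)
n,l,st,ce=cv2.connectedComponentsWithStats(dark);i=1+st[1:,4].argmax()
ys,xs=np.where(l==i);r=cv2.minAreaRect(np.c_[xs,ys].astype(np.float32));print(st[i],r)
w=back(p,cv2.boxPoints(r),.137)
print(w.round(3),w.mean(0))
b,y,_=fit(B)
env.goto([b[0],b[1],.33],[-90,0,y+90 if False else y-90])
s=env.read_state();print(s['clock'],s['joint_positions'].round(1),s['position'])
q=env.grab_frame('wrist')
print({k:np.round(v,4).tolist() for k,v in q.items() if k!='image'})
cv2.imwrite('pics/c.png',q['image']);np.save('c.npy',q,allow_pickle=True)
E
```

```text
[[ 0.567  0.069  0.096]
 [ 0.594 -0.046  0.096]
 [ 0.449 -0.077  0.096]
 [ 0.423  0.038  0.096]]
(array([ 0.50841753, -0.00394261]), np.float64(12.504614458317217), array([2.11117111, 0.68944705, 1.93302289, 1.2285069 ]))
[426 162  33  16 346] ((441.73077392578125, 170.34616088867188), (32.163047790527344, 12.159199714660645), 11.309932708740234)
[[ 0.582 -0.272  0.137]
 [ 0.611 -0.28   0.137]
 [ 0.594 -0.353  0.137]
 [ 0.565 -0.345  0.137]] [ 0.58800629 -0.31279186  0.137     ]
3.2833 [ 17.9   6.5  -0.2  -0.  -83.3 174.6] [ 0.50843894 -0.00363839  0.32983662]
{'fx': 309.7069, 'fy': 309.7069, 'cx': 324.2829, 'cy': 197.6274, 'position': [0.4901, 0.0756, 0.5282], 'orientation': [-16.9066, 0.0408, 12.5454], 'shot': 4}
```

View pics/c.png

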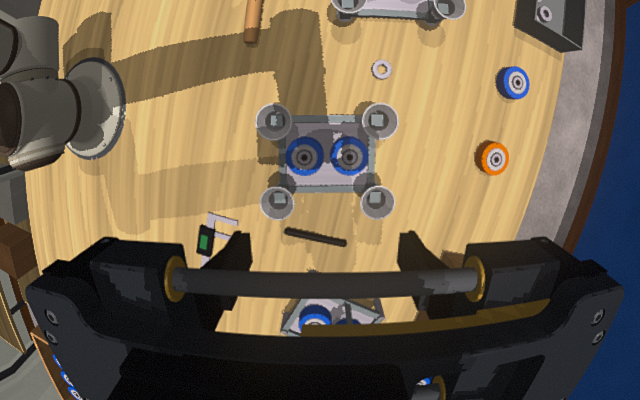

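The wrist view shows base_blue's rims at about (380,121), (377,202), (277,202) and (274,121). I'll fit those, then hover over the carrier using the other wrist turn, which keeps J6 away from its limit.

Run:
```python
from h import *
c=np.load('c.npy',allow_pickle=True).item()
print(fit(back(c,[(380,121),(377,202),(277,202),(274,121)],.096,True)))
g=cv2.cvtColor(c['image'],cv2.COLOR_BGR2GRAY)
print(cv2.HoughCircles(g[80:240,240:420],cv2.HOUGH_GRADIENT,1,40,param1=120,param2=15,minRadius=14,maxRadius=21)+[240,80,0])
env.goto([.588,-.313,.31],[-90,0,77])
s=env.read_state();print(s['clock'],s['joint_positions'].round(1),s['position'])
q=env.grab_frame('wrist')
print({k:np.round(v,4).tolist() for k,v in q.items() if k!='image'})
print(proj(q,[.588,-.313,.142],True))
d=env.trace(q,'carrier_grip');print(len(d),[x['score'] for x in d])
cv2.imwrite('pics/d.png',q['image']);np.save('d.npy',q,allow_pickle=True)
```

```text
(array([ 0.51077156, -0.00062077]), np.float64(12.615894278195219), array([1.25249541, 1.23351243, 1.38519018, 1.2136809 ]))
[[[348.5        155.5         19.29999924]
  [277.5        202.5         15.89999962]
  [302.5        155.5         20.39999962]
  [376.5        203.5         14.5       ]
  [272.5        120.5         16.89999962]
  [380.5        121.5         16.        ]]]
5.8917 [-14.1  23.5  20.1  -0.  -86.5   1.2] [ 0.58809371 -0.31273195  0.31010046]
{'fx': 309.7069, 'fy': 309.7069, 'cx': 324.2829, 'cy': 197.6274, 'position': [0.5691, -0.3901, 0.5085], 'orientation': [-16.9679, -0.03, 167.0599], 'shot': 5}
[[323.13430781 171.98499363]]
1 [0.7]
```

View pics/d.png

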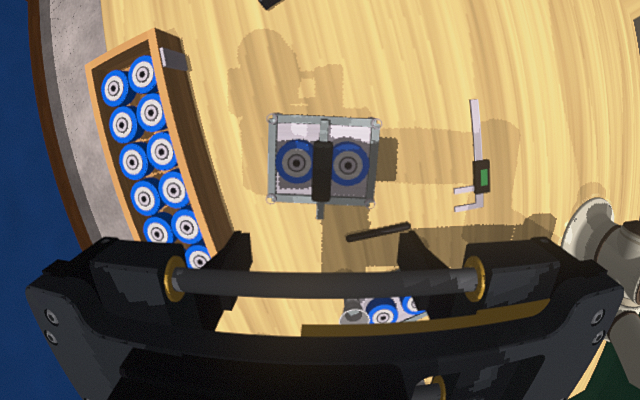

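The handle is centred at about (322,172), within 1 px of the predicted (323,172). I'll measure the yaw from the frame corners, then descend and grip.

Run:
```python
from h import *
d=np.load('d.npy',allow_pickle=True).item()
for z in(.04,.06,.08):
    f=fit(back(d,[(271,200),(273,118),(377,122),(372,200)],z,True));print(z,f)
h=back(d,[(323,141),(321,202)],.142,True);v=h[1]-h[0];print(h,np.degrees(np.arctan2(-v[0],v[1])))
yaw=fit(back(d,[(271,200),(273,118),(377,122),(372,200)],.06,True))[1]
x,y=h.mean(0)[:2];print(x,y,yaw)
yaw=np.clip(yaw,-16,-8)
R=[-90,0,90+yaw]
env.goto([x,y,.2],R)
print(env.move_straight([x,y,.113],rate=.1,force_limit=12),env.read_state()['position'])
env.gripper_to(0,35)
s=env.read_state();print(s['opening'],s['force'])
env.move_straight([x,y,.16],rate=.08)
env.dwell(.3)
s=env.read_state();print(s['clock'],s['opening'],s['force'],s['wrist_torque'],s['position'],s['tool_rot'])
q=env.grab_frame('side');cv2.imwrite('pics/e.png',q['image'])
```

```text
0.04 (array([ 0.58915918, -0.30898692]), np.float64(-14.6095665302422), array([8.86561339, 4.9310682 , 5.39319195, 4.86114091]))
0.06 (array([ 0.58830084, -0.31245031]), np.float64(-14.609566530242187), array([4.39057146, 1.53652795, 1.28849847, 2.04998725]))
0.08 (array([ 0.5874425, -0.3159137]), np.float64(-14.609566530242182), array([0.26192886, 4.17059986, 3.41925096, 4.64101332]))
[[ 0.57968537 -0.34976899  0.142     ]
 [ 0.59915533 -0.27646447  0.142     ]] -14.874549054607572
0.5894203517221538 -0.3131167318937665 -14.609566530242187
False [ 0.59009891 -0.31339828  0.11402423]
0.004046521209801486 [-0.07292481 -0.43980924  0.1825851 ]
10.0917 0.0007402834316185841 [-0.80685133 -0.34053582  0.04043635] [ 0.05858891 -0.05465838 -0.00934384] [ 0.58920581 -0.31305806  0.15947411] [-8.99449765e+01 -9.55932093e-04  7.53889705e+01]
```

View pics/e.png

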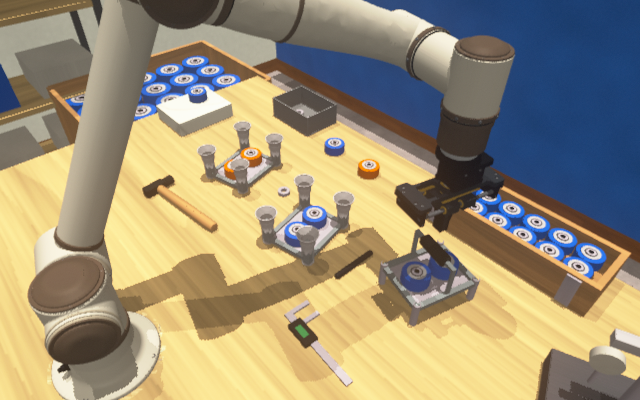

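The gripper closed on nothing: the opening is about 0 and the carrier is still on the table, with its handle at (435,248) and the fingertips near (425,222). I'll triangulate the handle and check the tool position against the image.

Run:
```python
from h import *
env.gripper_to(1.0)
s=env.read_state();x,y,_=s['position']
q=env.grab_frame('side');t=env.grab_frame('wrist')
print('tcp in side',proj(q,s['position']),'wrist',proj(t,s['position'],True))
for z in(.10,.12,.132,.142):print(z,proj(q,[.5894,-.3131,z]),proj(t,[.5894,-.3131,z],True))
b=cv2.resize(q['image'][170:330,360:520],(600,600),interpolation=cv2.INTER_CUBIC)
cv2.imwrite('pics/f.png',b);cv2.imwrite('pics/g.png',t['image'])
```

```text
tcp in side [[435.42096733 240.44869605]] wrist [[322.33009909 224.25103436]]
0.1 [[430.42065547 260.5614571 ]] [[322.70856248 198.62004118]]
0.12 [[432.03839105 254.04289563]] [[322.60624094 205.88619316]]
0.132 [[433.03100245 250.04323187]] [[322.53740261 210.7976452 ]]
0.142 [[433.87114221 246.65794275]] [[322.4751013  215.25888715]]
```

View pics/f.png

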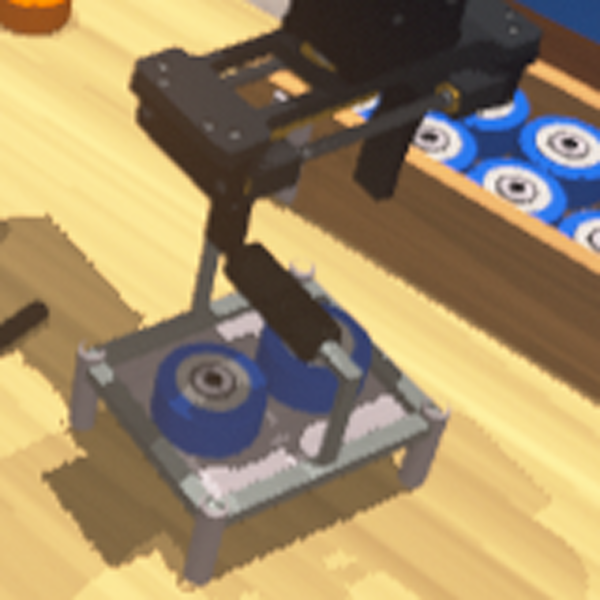

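View pics/g.png

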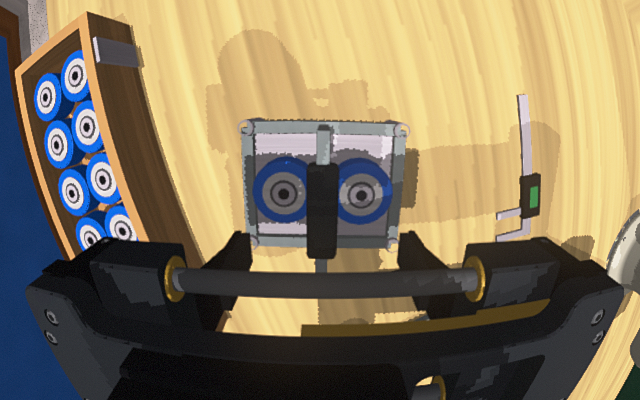

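Run:
```python
import cv2
a=cv2.imread('pics/e.png')[150:310,360:520]
cv2.imwrite('pics/i.png',cv2.resize(a,(600,600),interpolation=cv2.INTER_CUBIC))
```

```text
(no output)
```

View pics/i.png

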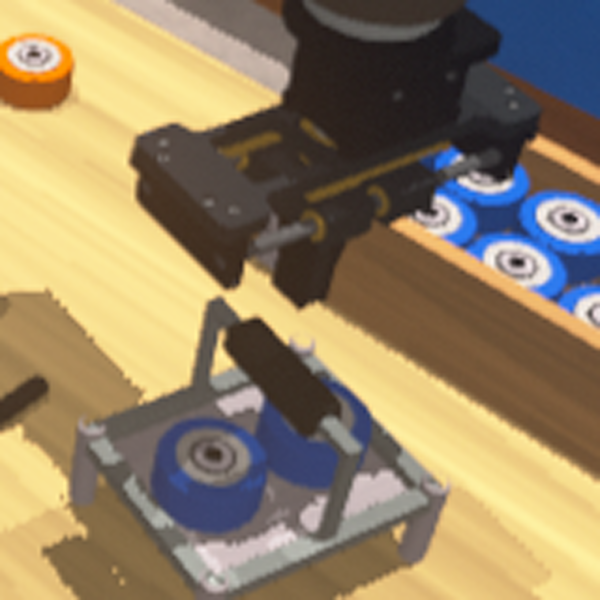

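The shut fingertips sit at about (441,230), but the reported TCP projects to (435,240). The real tips therefore seem to be short of the reported TCP. I'll measure that offset with both cameras, using the shut gripper.

Run:
```python
from h import *
s=env.read_state();P=np.array(s['position']);T=Ro.from_euler('xyz',s['tool_rot'],degrees=True).as_matrix()
t=env.grab_frame('wrist');q=env.grab_frame('side')
for o in(0,.01,.02,.03,.04):
    X=P-T[:,1]*o
    print(o,'inner tips wrist',proj(t,[X+T[:,2]*.0435,X-T[:,2]*.0435],True).round(0).tolist(),'side',proj(q,X).round(0),'open side',proj(q,[X+T[:,2]*.0435,X-T[:,2]*.0435]).round(0).tolist())
# free fit of tip midpoint from the side (shut) and wrist (open inner tips)
f=lambda o:np.r_[proj(q,P+T@o)[0]-[441,230],(proj(t,[P+T@o+T[:,2]*.0435,P+T@o-T[:,2]*.0435],True)-[[250,235],[400,235]])[::1].ravel()]
g=lambda o:np.r_[proj(q,P+T@o)[0]-[441,230],(proj(t,[P+T@o-T[:,2]*.0435,P+T@o+T[:,2]*.0435],True)-[[250,235],[400,235]]).ravel()]
for k in(f,g):
    r=least_squares(k,[0,0,0]);print('tool-frame offset',r.x.round(4),'res',r.fun.round(1))
c=cv2.resize(t['image'][140:340,210:440],(690,600),interpolation=cv2.INTER_CUBIC);cv2.imwrite('pics/j.png',c)
```

```text
0 inner tips wrist [[385.0, 224.0], [260.0, 224.0]] side [[435. 240.]] open side [[418.0, 248.0], [453.0, 233.0]]
0.01 inner tips wrist [[387.0, 229.0], [257.0, 229.0]] side [[436. 237.]] open side [[418.0, 244.0], [454.0, 230.0]]
0.02 inner tips wrist [[390.0, 235.0], [254.0, 235.0]] side [[437. 233.]] open side [[419.0, 241.0], [455.0, 226.0]]
0.03 inner tips wrist [[393.0, 242.0], [251.0, 242.0]] side [[438. 230.]] open side [[420.0, 237.0], [456.0, 223.0]]
0.04 inner tips wrist [[397.0, 249.0], [247.0, 249.0]] side [[439. 226.]] open side [[421.0, 233.0], [457.0, 219.0]]
tool-frame offset [ 0.1372  0.2689 -0.0289] res [ -47.9   45.    82.1    5.5 -120.1    5.2]
tool-frame offset [-0.0079 -0.0373  0.0018] res [-0.3 -0.1 -0.1 -0.   0.  -0. ]
```

View pics/j.png

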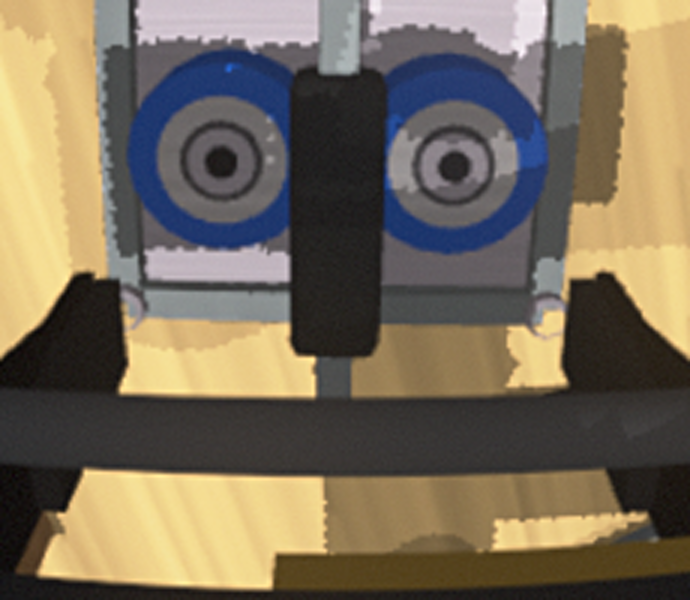

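The tips are really about 33 mm short of the reported TCP along the tool axis (wrist and side estimates give 30 to 37 mm), with no sideways offset that matters. That puts the first close just above the handle top. I'll redo the grasp lower under a force guard and check the opening.

Run:
```python
from h import *
x,y=.5894,-.3131
print(env.move_straight([x,y,.08],rate=.06,force_limit=8))
s=env.read_state();print(s['position'],s['force'])
env.gripper_to(0,40)
s=env.read_state();print('op',s['opening'],s['force'],s['position'])
if s['opening']>.15:
    env.move_straight([x,y,.12],rate=.08);env.dwell(.2)
    s=env.read_state();print(s['clock'],s['opening'],s['force'],s['wrist_torque'],s['position'])
```

```text
False
[ 0.58974836 -0.31321564  0.08054791] [ 0.12562527 -0.44858801  0.0718304 ]
op 0.2732322215320963 [ 3.96618454 -2.07208502 -1.25224307] [ 0.59074155 -0.3133411   0.08023595]
15.2417 0.26649846862139176 [-0.38582346  0.92082507 -9.1779178 ] [ 0.07110548 -0.0638042  -0.00499617] [ 0.58880125 -0.31286549  0.11907967]
```

The carrier is gripped: the opening matches 24 mm and the load is about 9 N down. Next I'll lift it, carry it over base_blue and look before lowering.

Run:
```python
from h import *
env.move_straight([.589,-.313,.27],rate=.15)
R=[-90,0,102.6]
env.move_straight([.510,-.002,.27],R,rate=.13)
env.move_straight([.510,-.002,.20],rate=.1)
env.dwell(.2)
s=env.read_state();print(s['clock'],s['opening'],s['force'],s['position'],s['tool_rot'])
q=env.grab_frame('side');w=env.grab_frame('wrist')
a=cv2.resize(q['image'][140:300,220:400],(675,600),interpolation=cv2.INTER_CUBIC)
cv2.imwrite('pics/k.png',a)
b=w['image'][60:310,190:460];cv2.imwrite('pics/l.png',cv2.resize(b,(640,593),interpolation=cv2.INTER_CUBIC))
# predicted foot centres (z=feet) and cup rims in side view, crop coords
th=np.radians(12.6);W=C@np.array([[np.cos(th),np.sin(th)],[-np.sin(th),np.cos(th)]])+s['position'][:2]
cr=lambda u:((u-[220,140])*3.75).round(0).tolist()
print('feet',cr(proj(q,np.c_[W,np.full(4,s['position'][2]-.0803)])));print('rims',cr(proj(q,np.c_[W,np.full(4,.096)])))
np.save('k.npy',q,allow_pickle=True)
```

```text
20.0583 0.270437321725613 [-0.43450682 -0.04437843 -8.65778941] [ 0.51044953 -0.0019183   0.20078921] [-9.00937722e+01  8.62975517e-04  1.02603422e+02]
feet [[310.0, 121.0], [461.0, 187.0], [321.0, 321.0], [164.0, 241.0]]
rims [[311.0, 149.0], [459.0, 217.0], [321.0, 350.0], [167.0, 271.0]]
```

View pics/k.png

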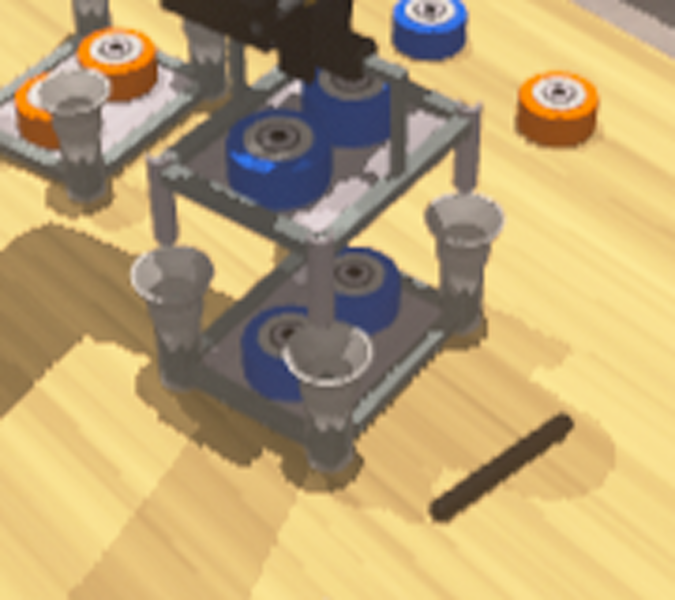

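View pics/l.png

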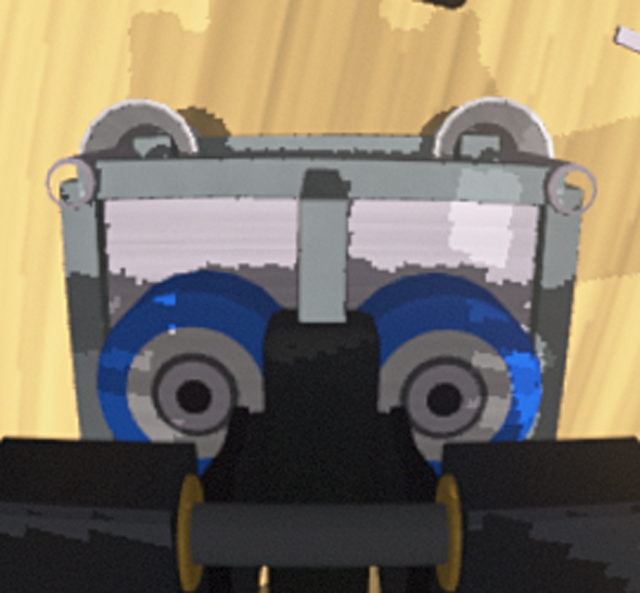

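In the side view the three visible feet hang over base_blue's cups: the rims are at crop (173,272), (464,219) and (329,353), within about 2 mm of under the feet. The wrist view also shows about 2 mm towards +x. The bore leaves ±7 mm, so I'll nudge the position and lower under a force guard.

Run:
```python
from h import *
x,y=.5115,-.0035
def st(m):
    s=env.read_state();print(m,round(s['clock'],2),round(s['opening'],3),np.round(s['force'],1),np.round(s['wrist_torque'],2),np.round(s['position'],4))
r=env.move_straight([x,y,.165],rate=.05,force_limit=6);st(r)
if not r:
    r=env.move_straight([x,y,.144],rate=.025,force_limit=6);st(r)
q=env.grab_frame('side');np.save('m.npy',q,allow_pickle=True)
```

```text
False 21.01 0.272 [ 0.9 -0.2 -8.9] [ 0.05 -0.06  0.01] [ 0.5119 -0.0035  0.1653]
True 21.7 0.273 [-0.2  0.3  7.4] [ 0.18  0.11 -0.07] [ 0.5113 -0.0035  0.1469]
```

Contact came at the expected home height (TCP about 0.147 to 0.150) with the weight carried. I'll ease the push, release, retreat and check.

Run:
```python
from h import *
def st(m):
    s=env.read_state();print(m,round(s['clock'],2),round(s['opening'],3),np.round(s['force'],1),np.round(s['position'],4))
env.move_straight([.5115,-.0035,.1485],rate=.02);st('ease')
env.gripper_to(1.0);st('open')
env.move_straight([.5115,-.0035,.27],rate=.1);st('up')
env.goto([.36,.22,.36],[-90,0,102.6]);st('away')
env.dwell(.3)
q=env.grab_frame('side');t=env.grab_frame('top')
for p in(q,t):
    for n in ['carrier_grip','base_blue','base_orange']:
        print(n,[(np.round(d['xyz'],4).tolist(),round(d['score'],2)) for d in env.search_frame(p,n)][:2])
    th=np.radians(12.6);R=np.array([[np.cos(th),np.sin(th)],[-np.sin(th),np.cos(th)]])
    print('handle home px',proj(p,[.511,-.002,.202]).round(1),'ends',proj(p,np.c_[np.array([[0,.038],[0,-.038]])@R+[.511,-.002],[.202]*2]).round(0).tolist())
a=cv2.resize(q['image'][150:300,200:400],(800,600),interpolation=cv2.INTER_CUBIC)
cv2.imwrite('pics/n.png',a)
```

```text
ease 22.21 0.267 [ 0.1  1.4 -6.4] [ 0.5108 -0.0035  0.1476]
open 23.44 1.0 [ 0.9  0.  -0.9] [ 0.5115 -0.0035  0.1485]
up 24.81 0.999 [-0.6 -0.7  0.6] [ 0.5111 -0.0035  0.2692]
away 25.91 1.0 [-0.4 -0.8 -0.1] [0.3602 0.2196 0.3594]
carrier_grip []
base_blue [([0.4644, -0.0336, 0.0272], 0.77)]
base_orange [([0.5473, 0.2968, 0.0455], 0.58)]
handle home px [[303.6 169.1]] ends [[290.0, 163.0], [317.0, 175.0]]
carrier_grip [([0.5017, -0.0023, 0.1308], 0.62)]
base_blue [([0.4443, -0.011, 0.0859], 0.87)]
base_orange [([0.583, 0.2921, 0.0405], 0.67)]
handle home px [[310.1 200.1]] ends [[293.0, 204.0], [327.0, 196.0]]
```

View pics/n.png

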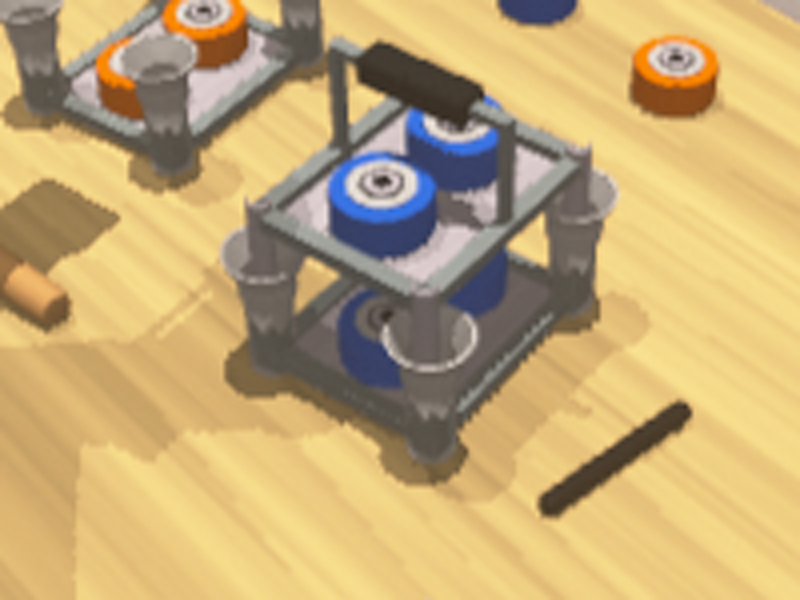

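The posts are in the cups and the handle is at px (305,170), against (303.6,169.1) predicted for home. The rims haven't moved between pictures: left (265,212) and near (307,234). Handing in.

```bash
python3 -c "
from workcell import env
print(env.read_state()['clock']);print(env.close_job())"
```

```text
26.6083
the job is handed in; nothing more can be done
None
```

The carrier of blue wheels is standing in base_blue's cups, released, and the job was handed in at 26.6 s, with the arm clear of everything. I lowered it under a 6 N force guard, and contact came within about 3 mm of the expected home height.

**Last checks**
- **Carrier:** the handle shows at pixel (305,170) in the side view, against (303.6,169.1) predicted for fully home. The three visible posts are inside their cups. The far post is hidden, so I judged it from the carrier sitting level.
- **base_blue:** its cup rims are at the same pixels as before lowering, to within about 1 px.
- **base_orange:** I saw it upright and never went near it. The side-camera network gives the same position as at the start, to within 3 mm.

**What failed or disagreed**
- **First grasp:** it closed on nothing, because the fingertips are really about 33 mm short of the reported TCP. I measured this with two cameras and gripped lower, and the second grasp held.
- **Release:** while easing the push before letting go, the carrier's weight came briefly back onto the gripper (about 6 N). It may have settled by up to about 1 mm on opening.
- **Networks after placing:** the side-camera network no longer found the carrier. The network positions for base_blue from both cameras, and for base_orange from the top camera, moved by several centimetres, probably because the carrier or arm hides part of them. I relied on the pixel checks for base_blue.

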